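# Set the ratchet rest to its lowest notch and lay the remote on it

### The arm

A 6-joint arm with a two-finger parallel gripper is mounted at the origin on the work surface. World frame = base frame: x ahead of the robot, y to its left, z up, the work surface at z = 0. Lengths are in mm, angles in rad, forces in N, time in s.
With the tool pointing down it reaches from about 350 to 775 mm from the base axis. Payload 7.3 kg.
Tool frame: the origin (TCP) lies midway between the tips of the shut fingers; the grasp point (between the pads) lies 19 mm behind it (bot.tcp_to_grasp is the distance from the TCP to the grasp point, in mm); z points along the fingers, y is the line along which they close (so a half turn about z gives the same grasp; the last joint's range is limited). The gripper opens to 92 mm and grips with 3 to 60 N. Pads are 19 mm wide; open, the fingers measure 130 mm over their backs; the gripper's body (75 mm by 190 mm) begins 47 mm behind the grasp point.
Start: joints at [1.16, 0.342, 1.524, -0, 1.275, -0.146], TCP at [137.385, 506.725, 226.741] pointing down, gripper open.
Joint ranges: [-2.53, 2.53], [-0.77, 2.02], [0.04, 2.7], [-1, 4.14], [0.28, 2.66], [-3.11, 3.11]. Speed limits (rad/s): [2.57, 2.57, 3.14, 3.14, 3.14, 3.14].

### API

Orientations are given as [roll, pitch, yaw] about the fixed x, y, z axes, in that order (R = Rz(yaw) Ry(pitch) Rx(roll)).
In Python, from plant import bot, viewer gives the robot as it stands. The module is installed in compiled form; this text tells all that it offers.
- The arm moves only by the shell command python3 -m handwheel 'ROWS'. ROWS is text: rows parted by semicolons, each of 7 numbers parted by spaces: the shift along the tool's x, y, z scaled (see below), then the turn, a rotation vector about the tool's x, y, z scaled (see below), then the opening, from -1 (shut) to 1 (fully open), so that 0 is half open. In form: tx ty tz rx ry rz gripper; .... A call has 1 to 8 rows; each row is the pose to reach, as a shift and turn from the pose commanded when the call began, along the tool's axes at that moment, turning the shorter way round; what a row does not reach only later rows make up. The controller multiplies each number of a shift by 10 cm and each number of a turn by pi rad. A row lasts 1/12 s, in which the tool goes at most 41.7 mm and 7.16 degrees, less where a joint would pass 70% of its speed; a pose out of reach is approached as far as the arm can. A call with a number of a shift or a turn outside -1 to 1 is refused whole. A call with a gripper value outside its range is refused whole. The fingers move at their own pace and stop on an object; the grip force is fixed at half the most. Time passes only in rows, so rows that repeat a pose let the fingers close. It gives the time, the measured TCP pose, the force, the opening and the grip force at its end, in the units of the state.
- bot.get_obs(): the state, without advancing time (a new reading comes with each control period).
- viewer.capture(name): name is "scene" or "top" or "wrist"; returns a dict with "frame" (400x640x3 uint8, red, green, blue), "fov_y" (degrees; the focal length in pixels is half the picture's height over the tangent of half this angle, whatever the lens; pixels are square), "cx", "cy" (the principal point, pixels), "dist_coeffs" ([k1, k2, p1, p2, k3] as OpenCV has them; the pictures are not rectified), "T" (4x4, takes a point from camera to world coordinates). Camera axes: x right, y down, z forward; pixel columns grow to the right and rows downward; lengths in mm; the calibration is good to about 2 mm. A picture is of the moment at which its call begins. There is no depth.
- bot.close_job(): hands the job in; it is judged then, once.
Trained networks look in a picture, given as the dict that the camera call returned (one of the last four; its "shot" number tells which), for a name from the list of things; names that differ only in an ending like _2 or _b are one class to them, and where a whole thing is asked for, a point or a joint stands for the part that bears it (a point fixed in the world has none). Each returns a list of dicts, best first, with "score" (0 to 1); they miss things now and then, are a little off and sometimes report something else, mostly with a low value. They report only what shows in the picture. A call takes as long as a camera call. They do not tell look-alikes from the thing itself.
- viewer.recognise(target, picture): "centre" ([column, row] in pixels, amid what is visible of it).
- viewer.cut_out(target, picture): "pixels" (400x640 bool, what is visible of it) and "centre" ([column, row] in pixels, amid what is visible of it).
The state is a dict: "time": time; "joint_positions": joint angles; "dq": joint speeds; "tau": joint torques, N m; "tool_pos": TCP position; "tcp_rot": TCP orientation; "contact_force": force on the tool from outside, world axes, zero at the start; "moment": the same for the moment, N m; "grip_width": finger opening in mm; "finger_force": force on a finger pad.
Only numpy, scipy, OpenCV 4.12 (cv2) and the standard library are available. Lean on these libraries where they do the work, as an engineer would, in place of code of your own. Each camera call takes 0.05 s, during which the arm holds its last target. There are 200 camera calls.

### The job

The tilting wooden rest is standing too steep. Set it in its lowest notch: its catch lets go only once the board has been lifted past the top notch, and takes hold again only once the board has been let down all the way, which is to be done gently without dropping it. Then lay the grey remote, buttons up, flat on the middle of the board with its length along the lip, and leave the other things where they are.

Things in the scene. Friction and masses are not known exactly. Their poses are not given: they have to be found in the camera images.
- stand: Fixed base of the tilting rest: dark wooden plate 250 x 250 x 14 mm with a cheek 120 mm high at each y side carrying the hinge. Origin on the cabinet top straight below the middle of the hinge axis; the plate reaches from x = -30 to 220 mm. Own +x points level from the hinge towards the board's free end, y along the hinge axis, z up.
- hinge (a point): Middle of the hinge axis, 105 mm above the cabinet top. The axis runs along the stand's y.
- bar (a point): Middle of the steel pull bar at the board's free end: round rod parallel to the hinge, 220 mm from its axis, in the board's mid-plane, with a freely turning sleeve 14 mm thick and 130 mm long. Two thin rods at 75 mm either side of its middle hold it off the board's edge; open gap for a finger 53 x 140 mm. Turns with the board: x away from the hinge, y along the bar, z square to the face.
- bed (a point): Middle of the board's upper face, 80 mm from the hinge axis, 6 mm above the mid-plane (which holds the axis). x up the slope, y along hinge and lip, z square to the face. Board: light wood, 220 mm wide (y), 12 mm thick, ends 160 mm from the hinge axis; the lip, 14 mm high over the face, runs along the hinge, its inner side 4 mm from the axis.
- board (a joint): Tilt, rad: 0 lying level on its stop, grows as the bar end rises (bar at hinge + 220 mm x (cos, sin) of it), upper stop 1.31. Notches at 0.348 (lowest), 0.575 and 0.80 hold it; let go above one it sinks on to it. 0.45 kg, damped hinge, 2 to 4 N upwards at the bar. For the lowest notch after a reset: raise to about 0.42, wait 0.5 s, let it sink back.
- catch (a joint): Steel flip-over catch under the board, worked by the board alone, rad: 0 in, holding; 0.6 flipped out, free; tips by its weight either side of 0.2. Each notch pushes it to 0.12 as the board rises and it falls back in 0.3 s, so lift below 0.8 rad/s. Board raised to 1.12 to 1.3 flips it out; it stays out until the board, below 0.28, pushes it back; it is in again below 0.06.
- remote: Grey television remote with black round keys, 150 x 42 x 18 mm (x, y, z), 0.11 kg nominal, lying keys up on the cabinet at the right of the rest. Origin: centre of its underside; x along its length, z up through the keys.
- fidget: Steel fidget cube, 26 mm, bystander. Origin: centre of its underside.
- mug: Blue ceramic mug, 82 mm across, 95 mm high, handle at its +y, bystander. Origin: centre of its underside.
- bowl: White ceramic bowl, 130 mm across, 55 mm high, bystander beyond the rest. Origin: centre of its underside.
- candle: Candle jar with a wooden cap, 72 mm across, 85 mm high, bystander. Origin: centre of its underside.
There are look-alikes about, which are no part of the job. Several things look just like the remote: the one meant starts farthest from the robot's base.

How it is judged:
By the outcome, as a careful person would: the job done as asked, in the order asked, and still so for the second after the job is handed in, with the robot touching nothing.
It also fails if it takes over 67 s, if anything falls off the work surface, if the arm or the gripper's body presses on something with over 40 N, if the wrist force passes 120 N, or if a joint passes its speed limit or range.

## Working session

There is one attempt and no reset: what is moved stays moved. The work goes in short steps, Python scripts to look and compute and a shell command to move; the robot and the scene stay as the last step left them, time stands still between calls to the robot, and variables do not carry over. Pictures are saved under pics/ and viewed, at most 13 in all, crops included, and the job is handed in when it is done.

```bash
mkdir -p pics; python3 - <<'E'
from plant import bot, viewer
import cv2, numpy as np
o=bot.get_obs(); print({k:np.round(v,3).tolist() for k,v in o.items()})
ims=[]
for n in ("scene","top"):
    c=viewer.capture(n); ims.append(c["frame"]); print(n,c["fov_y"],c["cx"],c["cy"],c["dist_coeffs"],np.round(c["T"],3).tolist(),c["shot"])
    for t in ("remote","stand","bar","board","mug","bowl","candle","fidget"):
        print(t,[(np.round(d["centre"]).tolist(),round(d["score"],2)) for d in viewer.recognise(t,c)][:6])
    cv2.imwrite(f"pics/{n}0.png",c["frame"][:,:,::-1])
E
```

```text
{'time': 0.0, 'joint_positions': [1.16, 0.343, 1.525, -0.0, 1.275, -0.146], 'dq': [-0.001, -0.002, 0.0, -0.001, 0.001, -0.0], 'tau': [0.001, -43.125, -24.422, 0.072, 0.056, -0.0], 'tool_pos': [137.196, 506.315, 226.055], 'tcp_rot': [-3.14, -0.0, 2.877], 'contact_force': [-0.634, -0.996, -0.003], 'moment': [-0.03, 0.051, -0.057], 'finger_force': 0.0, 'grip_width': 91.625}
scene 56.103061961104814 317.8806732879487 196.87395955708382 [-0.01180051  0.          0.          0.          0.        ] [[0.868, 0.282, -0.41, 970.825], [0.497, -0.518, 0.696, -792.85], [-0.016, -0.808, -0.59, 680.375], [0.0, 0.0, 0.0, 1.0]] 1
remote [([237.0, 274.0], 0.74), ([181.0, 243.0], 0.62)]
stand [([314.0, 190.0], 0.97)]
bar [([310.0, 157.0], 0.95)]
board [([310.0, 155.0], 0.94), ([424.0, 165.0], 0.72), ([236.0, 273.0], 0.24)]
mug [([266.0, 318.0], 0.97), ([314.0, 187.0], 0.69)]
bowl [([421.0, 207.0], 0.71)]
candle [([424.0, 167.0], 0.78)]
fidget [([352.0, 282.0], 0.62)]
top 45.9311219170548 317.30117940812937 200.54304471103393 [0.03729713 0.         0.         0.         0.        ] [[0.003, -0.999, 0.037, 475.94], [-1.0, -0.003, 0.008, -96.525], [-0.008, -0.037, -0.999, 1566.69], [0.0, 0.0, 0.0, 1.0]] 2
remote [([405.0, 216.0], 0.57), ([394.0, 274.0], 0.56)]
stand [([298.0, 209.0], 0.87)]
bar [([294.0, 214.0], 0.69)]
board [([294.0, 216.0], 0.92)]
mug [([434.0, 166.0], 0.98)]
bowl [([270.0, 122.0], 0.68)]
candle [([208.0, 133.0], 0.65)]
fidget [([370.0, 139.0], 0.55), ([273.0, 122.0], 0.5)]
```

View pics/scene0.png

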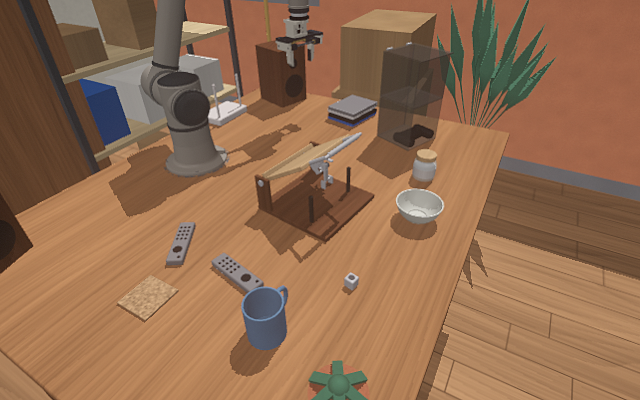

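View pics/top0.png

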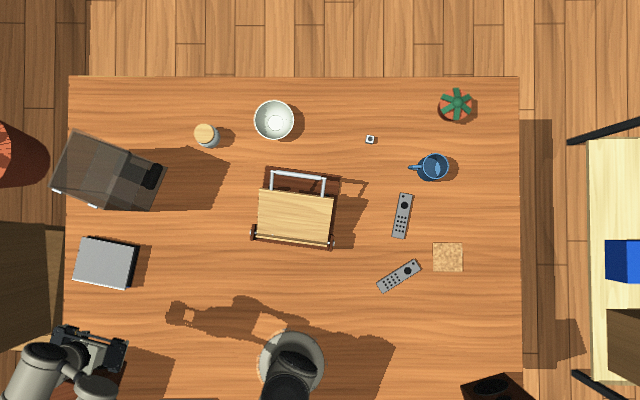

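The scene view shows the rest at (315,190), and remotes at (237,274) and (181,243). In the top view the remotes are at (403,215) and (399,275), with the robot base near (290,365). The candidates for the remote are therefore top (403,215) and top (399,275). The one at (403,215) is farther from the base, so I choose that one and check it in a close crop.

```bash
cat > h.py <<'E'
import numpy as np, cv2
from plant import bot, viewer
from scipy.spatial.transform import Rotation as Ro
def K(c):
    f=200/np.tan(np.radians(c["fov_y"])/2); return np.array([[f,0,c["cx"]],[0,f,c["cy"]],[0,0,1]])
def at_z(c,uv,z):
    p=cv2.undistortPoints(np.array([[uv]],float),K(c),np.array(c["dist_coeffs"]))[0,0]
    T=np.array(c["T"]); d=T[:3,:3]@[p[0],p[1],1]; o=T[:3,3]; return o+d*(z-o[2])/d[2]
def proj(c,P):
    Ti=np.linalg.inv(np.array(c["T"])); 
    return cv2.projectPoints(np.array(P,float).reshape(-1,1,3),cv2.Rodrigues(Ti[:3,:3])[0],Ti[:3,3],K(c),np.array(c["dist_coeffs"]))[0][:,0]
def rect(c,mask,z):
    "centre, long-axis yaw of a mask mapped to plane z"
    ys,xs=np.nonzero(mask); p=np.array([at_z(c,(x,y),z)[:2] for x,y in zip(xs,ys)],np.float32)
    r=cv2.minAreaRect(p); b=cv2.boxPoints(r); e=b[1]-b[0]; f=b[2]-b[1]; l=e if np.hypot(*e)>np.hypot(*f) else f
    return np.round(r[0],1),np.round(r[1],1),round(float(np.arctan2(l[1],l[0])),3)
def delta(pos,rot):
    "shift/turn in handwheel units from the measured pose to (pos, Rotation)"
    o=bot.get_obs(); R=Ro.from_euler('xyz',o["tcp_rot"])
    return np.round((R.inv().apply(np.array(pos)-o["tool_pos"]))/100,3),np.round((R.inv()*rot).as_rotvec()/np.pi,3)
E
python3 - <<'E'
from h import *
c=viewer.capture("top")
for d in viewer.cut_out("remote",c): print("remote",d["score"],rect(c,d["pixels"],14))
for z,uv in ((105,(252,237)),(105,(332,245))): print(at_z(c,uv,z))
for t,z in (("mug",47),("bowl",30),("fidget",13),("candle",43)):
    d=viewer.cut_out(t,c)[0]; print(t,rect(c,d["pixels"],z))
im=cv2.resize(c["frame"][150:300,240:440],(800,600),interpolation=cv2.INTER_CUBIC); cv2.imwrite("pics/top1.png",im[:,:,::-1])
s=viewer.capture("scene")
im=cv2.resize(s["frame"][110:260,230:430],(800,600),interpolation=cv2.INTER_CUBIC); cv2.imwrite("pics/scene1.png",im[:,:,::-1])
E
```

```text
remote 0.88 (array([ 290.3, -349.1]), array([ 45. , 151.2]), -0.989)
remote 0.76 (array([ 486.4, -360.8]), array([ 43.7, 149.6]), -0.215)
[417.17361045 116.11489752 105.        ]
[ 393.37692649 -131.17109643  105.        ]
mug (array([ 636.8, -446.7]), array([ 82.7, 120.5]), -1.06)
bowl (array([798.4,  59. ]), array([126.3, 127.9]), -0.457)
fidget (array([ 487.3, -360.6]), array([ 47.2, 152. ]), -0.195)
candle (array([743. , 273.7]), array([74.9, 84.3]), -1.567)
```

View pics/top1.png

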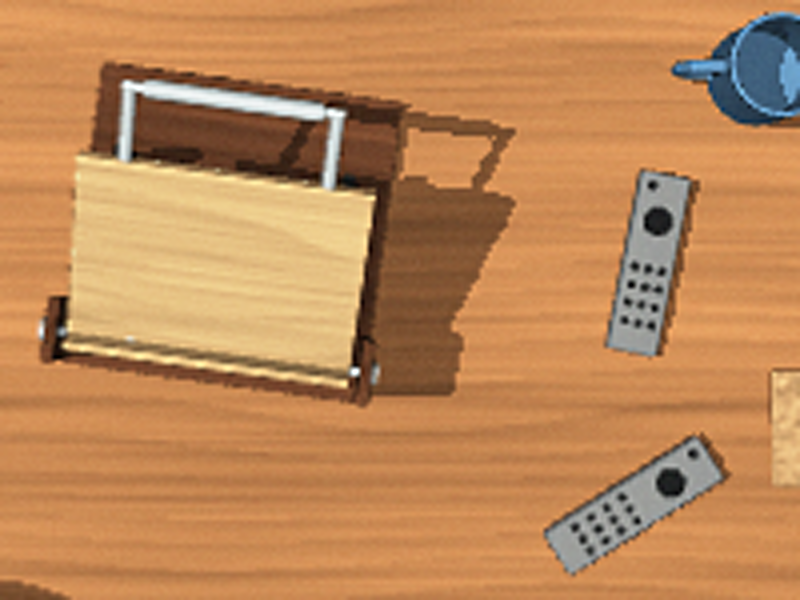

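View pics/scene1.png

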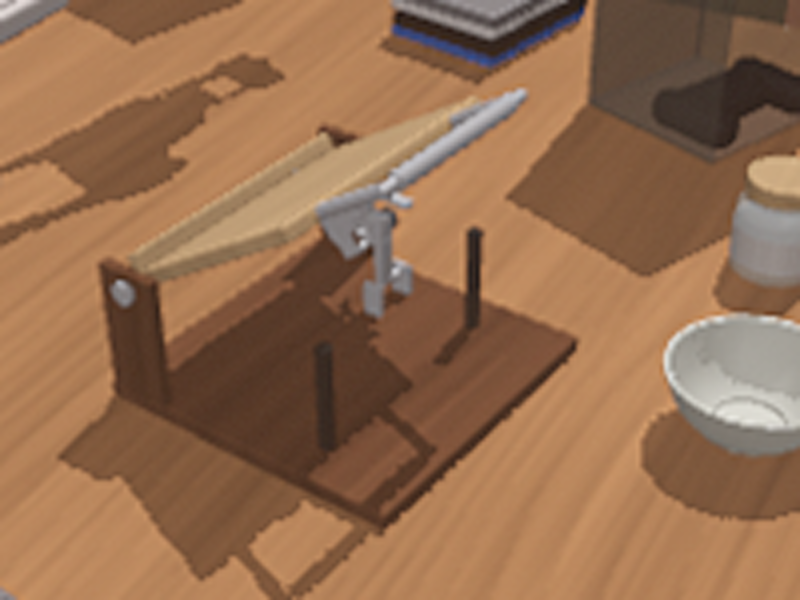

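The crop shows the hinge pins at px (253,232.5) and (332,243), and the bar ends at (272,172) and (326,179). The chosen remote is at (402,215), buttons up. In the scene view the board rests on a middle or upper notch, with plate corners at (325.5,240.5) and (374,195.5).

```bash
cat >> h.py <<'E'
def S(p,x,y,z): 
    c,s=np.cos(p[2]),np.sin(p[2]); return [p[0]+c*x-s*y,p[1]+s*x+c*y,z]
def B(p,th,x,y,n): return S(p,x*np.cos(th)-n*np.sin(th),y,105+x*np.sin(th)+n*np.cos(th))
def down(dirang,tilt=0,yaw0=0):
    "tool down, tool y along world angle dirang"
    y=np.array([np.cos(dirang),np.sin(dirang),0]); z=np.array([0,0,-1.]); return Ro.from_matrix(np.c_[np.cross(y,z),y,z])
E
python3 - <<'E'
from h import *
from scipy.optimize import least_squares
t=viewer.capture("top"); s=viewer.capture("scene")
def res(p,full=False):
    th=p[3]
    a=proj(t,[S(p,0,129,105),S(p,0,-129,105),B(p,th,220,75,7),B(p,th,220,-75,7),S(p,220,125,14),S(p,220,-125,14)])-[(253,232.5),(332,243.2),(272,172),(326.2,178.8),(265.75,165.75),(342,175.75)]
    b=proj(s,[S(p,0,-131,105),B(p,th,220,-75,0),B(p,th,220,75,0),S(p,220,-125,7),S(p,220,125,7)])-[(260.5,183),(326,157.5),(360.5,133.75),(325.5,240.5),(373.75,195.5)]
    return np.r_[a,b].ravel()
r=least_squares(res,[405,-8,-0.1,.575],loss='soft_l1'); print(r.x); print(np.round(r.fun.reshape(-1,2),1).tolist())
p=r.x; bar=B(p,p[3],220,0,0); print(bar, B(p,1.2,220,0,0),B(p,0,220,0,0))
bar[2]+=100-19
for a in (p[2],p[2]+np.pi): print(delta(bar,down(a)))
E
```

```text
[ 4.16213698e+02 -7.22785618e+00 -1.31931122e-01  5.68254548e-01]
[[-2.4, -0.7], [1.3, -0.1], [-0.2, 0.2], [-2.1, 0.5], [-0.5, -0.7], [-1.7, -0.6], [-1.2, 0.7], [-0.3, 0.3], [-1.4, 0.9], [-0.2, 0.9], [0.4, 0.5]]
[np.float64(600.0274499542049), np.float64(-31.620298582601794), np.float64(223.39558053640084)] [np.float64(495.23962536052125), np.float64(-17.71475041954815), np.float64(310.04859891278977)] [np.float64(634.3018336454359), np.float64(-36.1685759709857), np.float64(105.0)]
(array([-5.874, -3.985, -0.777]), array([ 0.   , -0.   ,  0.458]))
(array([-5.874, -3.985, -0.777]), array([ 0.   ,  0.   , -0.542]))
```

```bash
for i in 1; do
python3 -m handwheel '-0.98 -0.66 -0.13 0 0 0 0;-0.98 -0.66 -0.13 0 0 0 0;-0.98 -0.66 -0.13 0 0 0 0;-0.98 -0.66 -0.13 0 0 0 0'
python3 -m handwheel '-0.98 -0.66 -0.13 0 0 0 0;-0.98 -0.66 -0.13 0 0 0 0;-0.98 -0.66 -0.13 0 0 0 0;-0.98 -0.66 -0.13 0 0 0 0'
python3 -m handwheel '-0.98 -0.66 -0.13 0 0 0 0;-0.98 -0.66 -0.13 0 0 0 0;-0.98 -0.66 -0.13 0 0 0 0;-0.98 -0.66 -0.13 0 0 0 0'
python3 -m handwheel '-0.98 -0.66 -0.13 0 0 0 0;-0.98 -0.66 -0.13 0 0 0 0;-0.98 -0.66 -0.13 0 0 0 0;-0.98 -0.66 -0.13 0 0 0 0'
python3 -m handwheel '-0.98 -0.66 -0.13 0 0 0 0;-0.98 -0.66 -0.13 0 0 0 0;-0.98 -0.66 -0.13 0 0 0 0;-0.98 -0.66 -0.13 0 0 0 0'
python3 -m handwheel '-0.98 -0.66 -0.13 0 0 0.2 0;-0.98 -0.66 -0.13 0 0 0.2 0;-0.98 -0.66 -0.13 0 0 0.2 0;-0.98 -0.66 -0.13 0 0 0.2 0;-0.98 -0.66 -0.13 0 0 0.2 0;-0.98 -0.66 -0.13 0 0 0.2 0'
python3 -m handwheel '0 0 0 0 0 0.26 0;0 0 0 0 0 0.26 0;0 0 0 0 0 0.26 0;0 0 0 0 0 0.26 0;0 0 0 0 0 0.26 0;0 0 0 0 0 0.26 0;0 0 0 0 0 0.26 0;0 0 0 0 0 0.26 0'
done
python3 - <<'E'
from h import *
p=[416.2,-7.2,-.132]; b=B(p,.575,220,0,0); b[2]-=19; print(bot.get_obs()["time"],b,delta(b,down(p[2])))
c=viewer.capture("wrist"); cv2.imwrite("pics/w0.png",c["frame"][:,:,::-1]); print(proj(c,[B(p,.575,220,65,0),B(p,.575,220,-65,0),S(p,220,125,14),S(p,220,-125,14)]).tolist())
E
```

```text
time: 1.68
tool_pos: [217.9, 414.0, 240.5]
tcp_rot: [-3.141, 0.002, 2.873]
contact_force: [0.7, 1.6, 0.7]
grip_width: 69.8
finger_force: 0.0
time: 2.02
tool_pos: [295.5, 324.9, 253.5]
tcp_rot: [3.141, 0.003, 2.872]
contact_force: [-0.5, 0.2, -0.1]
grip_width: 46.9
finger_force: 0.0
time: 2.35
tool_pos: [372.9, 235.6, 266.4]
tcp_rot: [3.142, 0.003, 2.872]
contact_force: [0.2, -0.1, 0.8]
grip_width: 45.8
finger_force: 0.0
time: 2.68
tool_pos: [450.2, 146.2, 279.0]
tcp_rot: [-3.141, 0.003, 2.873]
contact_force: [-0.5, -0.1, -0.8]
grip_width: 45.7
finger_force: 0.0
time: 3.02
tool_pos: [527.3, 56.8, 291.5]
tcp_rot: [-3.141, 0.002, 2.873]
contact_force: [-0.6, 0.7, -0.4]
grip_width: 45.9
finger_force: 0.0
time: 3.52
tool_pos: [601.4, -28.3, 303.9]
tcp_rot: [-3.141, -0.002, 2.244]
contact_force: [-0.1, -0.6, -0.2]
grip_width: 46.2
finger_force: 0.0
time: 4.18
tool_pos: [601.0, -27.8, 304.7]
tcp_rot: [-3.141, -0.0, 1.434]
contact_force: [0.5, -0.4, -0.2]
grip_width: 46.0
finger_force: 0.0
4.1833 [np.float64(599.2162110817151), np.float64(-31.499435192812868), np.float64(205.64365395040136)] (array([-0.04 , -0.012,  0.991]), array([-0.   , -0.   , -0.001]))
[[320.9740912896169, 132.15101096257374], [321.8748923194384, 274.6668391097163], [346.7393041508492, 73.34205118894444], [343.68684226480406, 234.92014964846706]]
```

View pics/w0.png

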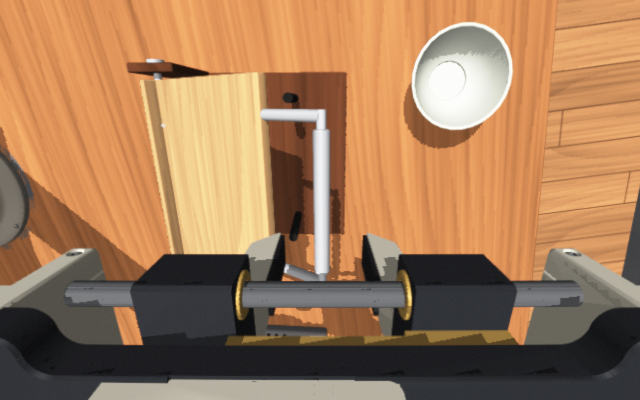

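The wrist view shows the sleeve from (321,129) to (321,272), matching the prediction. Next I go straight down and grip it.

```bash

python3 -m handwheel '-0.04 -0.01 0.3 0 0 0 0;-0.04 -0.01 0.6 0 0 0 0;-0.04 -0.01 0.8 0 0 0 0;-0.04 -0.01 0.92 0 0 0 0;-0.04 -0.01 0.99 0 0 0 0;-0.04 -0.01 0.99 0 0 0 0'
python3 -m handwheel '0 0 0 0 0 0 -1;0 0 0 0 0 0 -1;0 0 0 0 0 0 -1;0 0 0 0 0 0 -1;0 0 0 0 0 0 -1;0 0 0 0 0 0 -1;0 0 0 0 0 0 -1'
python3 - <<'E'
from h import *
p=[416.2,-7.2,-.132]; o=bot.get_obs(); print(o["time"],o["grip_width"],o["finger_force"],o["contact_force"])
f=lambda th:np.round([220*np.cos(th),220*np.sin(th)],1)
for th in np.r_[np.arange(.575,1.23,.04),1.2]: print(round(th,3),(f(th)-f(.575))/100)
c=viewer.capture("scene"); cv2.imwrite("pics/s2.png",cv2.resize(c["frame"][80:280,200:460],(780,600))[:,:,::-1])
E
```

```text
time: 4.73
tool_pos: [599.0, -32.5, 204.2]
tcp_rot: [-3.139, -0.0, 1.435]
contact_force: [0.3, 1.1, -0.3]
grip_width: 45.8
finger_force: 0.0
time: 5.32
tool_pos: [599.4, -33.1, 206.0]
tcp_rot: [-3.141, -0.0, 1.432]
contact_force: [-2.6, -0.1, 2.0]
grip_width: 12.9
finger_force: 30.0
5.3167 12.922407727216525 29.998352229595184 [-2.62616752 -0.13341224  2.04996423]
0.575 [0. 0.]
0.615 [-0.049  0.073]
0.655 [-0.101  0.144]
0.695 [-0.156  0.213]
0.735 [-0.214  0.279]
0.775 [-0.274  0.343]
0.815 [-0.337  0.405]
0.855 [-0.402  0.464]
0.895 [-0.47  0.52]
0.935 [-0.54   0.574]
0.975 [-0.611  0.625]
1.015 [-0.685  0.673]
1.055 [-0.761  0.718]
1.095 [-0.838  0.76 ]
1.135 [-0.917  0.798]
1.175 [-0.998  0.834]
1.215 [-1.08   0.866]
1.2 [-1.049  0.854]
```

View pics/s2.png

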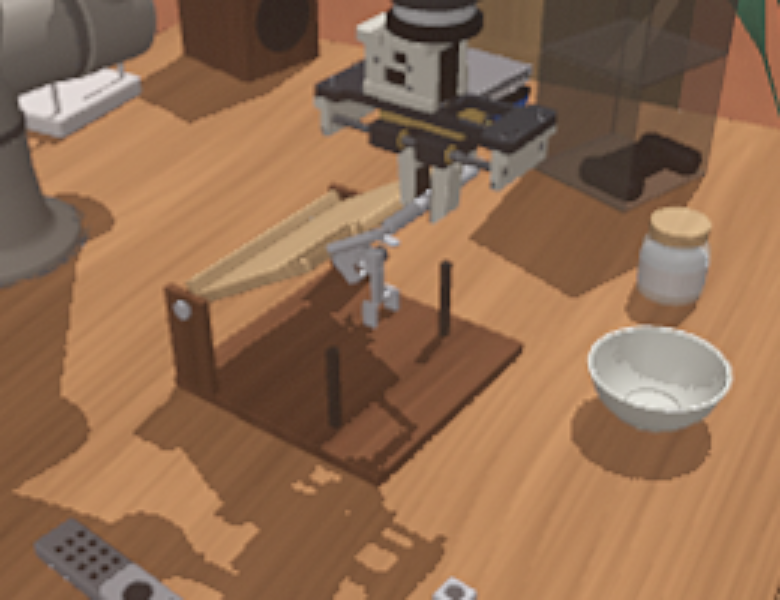

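The scene crop shows the fingers straddling the sleeve at about (430,185), holding it with 30 N. Next I lift slowly along the arc.

```bash

python3 -m handwheel '0 -0.05 -0.07 0 0 0 -1;0 -0.10 -0.145 0 0 0 -1;0 -0.155 -0.215 0 0 0 -1;0 -0.215 -0.28 0 0 0 -1;0 -0.275 -0.345 0 0 0 -1;0 -0.335 -0.405 0 0 0 -1;0 -0.40 -0.465 0 0 0 -1;0 -0.47 -0.52 0 0 0 -1'
python3 -m handwheel '0 -0.07 -0.055 0 0 0 -1;0 -0.14 -0.105 0 0 0 -1;0 -0.215 -0.155 0 0 0 -1;0 -0.29 -0.2 0 0 0 -1;0 -0.37 -0.24 0 0 0 -1;0 -0.45 -0.28 0 0 0 -1;0 -0.53 -0.315 0 0 0 -1;0 -0.6 -0.34 0 0 0 -1'
python3 -m handwheel '0 0 0 0 0 0 -1;0 0 0 0 0 0 -1;0 0 0 0 0 0 -1;0 0 0 0 0 0 -1'
python3 - <<'E'
from h import *
p=[416.2,-7.2,-.132]; o=bot.get_obs(); t=o["tool_pos"]
q=np.array(t[:2])-p[:2]; x=q@[np.cos(p[2]),np.sin(p[2])]; z=t[2]+19-105; print(x,z,np.hypot(x,z),np.arctan2(z,x),o["contact_force"])
f=lambda th:np.array([220*np.cos(th),220*np.sin(th)])
ths=np.arange(1.21,-.03,-.05)
for i in range(0,len(ths),8):
    a=f(ths[max(i-1,0)]); print([((f(h)-a)/100).round(3).tolist() for h in ths[i:i+8]],ths[i])
c=viewer.capture("scene"); cv2.imwrite("pics/s3.png",cv2.resize(c["frame"][60:260,200:460],(780,600))[:,:,::-1])
E
```

```text
time: 6.03
tool_pos: [552.9, -26.9, 258.8]
tcp_rot: [3.14, 0.0, 1.432]
contact_force: [1.9, -2.9, 0.9]
grip_width: 13.1
finger_force: 30.0
time: 6.7
tool_pos: [493.7, -19.0, 293.4]
tcp_rot: [3.138, 0.001, 1.431]
contact_force: [2.9, -5.3, 6.3]
grip_width: 13.1
finger_force: 30.0
time: 7.03
tool_pos: [494.0, -19.0, 293.3]
tcp_rot: [3.138, 0.001, 1.431]
contact_force: [1.8, -4.9, 7.5]
grip_width: 13.2
finger_force: 30.0
78.69657038417162 207.31492092756906 221.74901720060697 1.2079996233103882 [ 1.79045517 -4.86521854  7.50634116]
[[0.0, 0.0], [0.102, -0.041], [0.202, -0.088], [0.299, -0.139], [0.393, -0.195], [0.485, -0.256], [0.574, -0.321], [0.659, -0.391]] 1.21
[[0.082, -0.074], [0.159, -0.152], [0.233, -0.233], [0.303, -0.318], [0.368, -0.407], [0.429, -0.499], [0.485, -0.593], [0.536, -0.691]] 0.8099999999999996
[[0.046, -0.1], [0.088, -0.202], [0.124, -0.306], [0.155, -0.411], [0.18, -0.518], [0.201, -0.626], [0.215, -0.735], [0.225, -0.845]] 0.40999999999999925
[[0.004, -0.11]] 0.009999999999998899
```

View pics/s3.png

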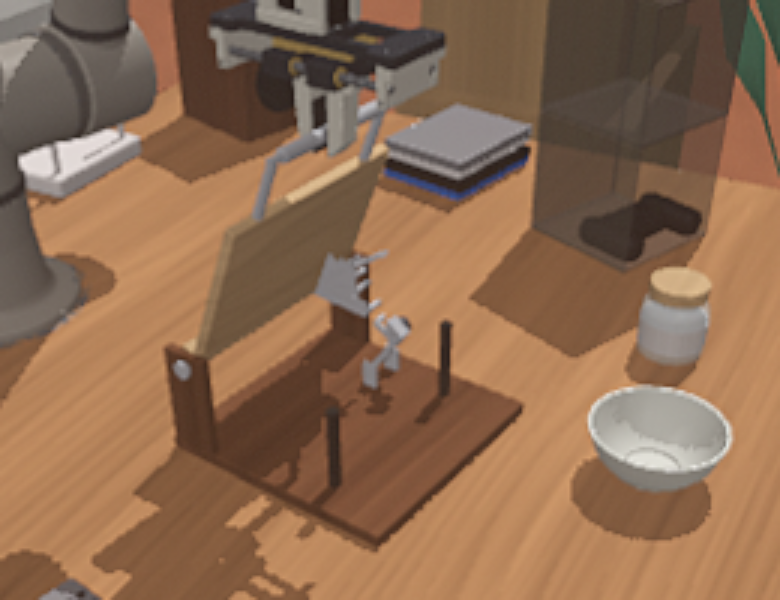

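The crop shows the board near vertical (about 1.21 rad) and the catch flipped over at (390,340). Now I lower it, checking that it passes the top notch.

```bash

python3 -m handwheel '0 0.1 0.04 0 0 0 -1;0 0.2 0.09 0 0 0 -1;0 0.3 0.14 0 0 0 -1;0 0.395 0.195 0 0 0 -1;0 0.485 0.255 0 0 0 -1;0 0.575 0.32 0 0 0 -1;0 0.66 0.39 0 0 0 -1'
python3 -m handwheel '0 0.04 0.035 0 0 0 -1;0 0.08 0.075 0 0 0 -1;0 0.12 0.113 0 0 0 -1;0 0.16 0.152 0 0 0 -1;0 0.197 0.192 0 0 0 -1;0 0.233 0.233 0 0 0 -1'

```

```text
time: 7.67
tool_pos: [560.0, -27.8, 252.6]
tcp_rot: [3.14, 0.0, 1.431]
contact_force: [2.4, -4.0, 3.9]
grip_width: 13.1
finger_force: 30.0
time: 8.17
tool_pos: [582.8, -30.8, 228.9]
tcp_rot: [3.141, -0.0, 1.432]
contact_force: [3.4, -3.6, 1.4]
grip_width: 13.1
finger_force: 30.0
```

```bash

python3 -m handwheel '0 0.035 0.042 0 0 0 -1;0 0.07 0.085 0 0 0 -1;0 0.103 0.13 0 0 0 -1;0 0.135 0.174 0 0 0 -1;0 0.196 0.266 0 0 0 -1;0 0.252 0.36 0 0 0 -1;0 0.303 0.458 0 0 0 -1'
python3 -m handwheel '0 0.024 0.05 0 0 0 -1;0 0.046 0.1 0 0 0 -1;0 0.068 0.15 0 0 0 -1;0 0.088 0.202 0 0 0 -1;0 0.107 0.254 0 0 0 -1;0 0.124 0.306 0 0 0 -1;0 0.14 0.358 0 0 0 -1;0 0.155 0.411 0 0 0 -1'
python3 -m handwheel '0 0.013 0.053 0 0 0 -1;0 0.025 0.107 0 0 0 -1;0 0.036 0.16 0 0 0 -1;0 0.046 0.214 0 0 0 -1;0 0.054 0.27 0 0 0 -1;0 0.061 0.324 0 0 0 -1;0 0.065 0.38 0 0 0 -1;0 0.069 0.434 0 0 0 -1'
python3 -m handwheel '0 0 0.03 0 0 0 -1;0 0 0.06 0 0 0 -1;0 0 0.09 0 0 0 -1;0 0 0.11 0 0 0 -1;0 0 0.11 0 0 0 -1;0 0 0.11 0 0 0 -1'
python3 - <<'E'
from h import *
p=[416.2,-7.2,-.132]; o=bot.get_obs(); t=o["tool_pos"]
q=np.array(t[:2])-p[:2]; x=q@[np.cos(p[2]),np.sin(p[2])]; z=t[2]+19-105; print(x,z,np.hypot(x,z),np.arctan2(z,x),o["contact_force"])
c=viewer.capture("scene"); cv2.imwrite("pics/s4.png",cv2.resize(c["frame"][110:260,230:430],(800,600))[:,:,::-1])
E
```

```text
time: 8.75
tool_pos: [612.3, -34.8, 182.2]
tcp_rot: [-3.14, -0.0, 1.432]
contact_force: [1.7, -0.9, 0.2]
grip_width: 12.9
finger_force: 30.0
time: 9.42
tool_pos: [626.5, -36.7, 142.4]
tcp_rot: [-3.139, -0.0, 1.432]
contact_force: [-9.8, -1.4, 9.7]
grip_width: 13.2
finger_force: 30.0
time: 10.08
tool_pos: [633.0, -37.6, 97.8]
tcp_rot: [-3.138, -0.0, 1.432]
contact_force: [-6.4, 0.4, -1.6]
grip_width: 13.3
finger_force: 30.0
time: 10.58
tool_pos: [633.3, -37.6, 88.2]
tcp_rot: [-3.139, -0.0, 1.432]
contact_force: [-7.8, 1.1, 2.8]
grip_width: 12.9
finger_force: 30.0
219.1894526179272 2.245008186635147 219.20094936086525 0.010241960370367465 [-7.79457221  1.07084805  2.79834171]
```

View pics/s4.png

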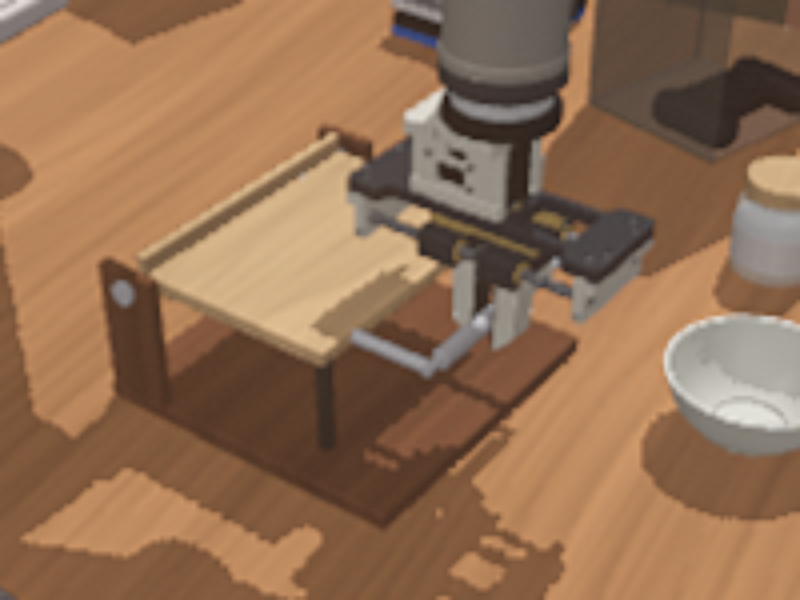

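The crop shows the board level on its posts. Next I raise it to 0.42, wait, and let it sink into the lowest notch.

```bash

python3 -m handwheel '0 0 -0.035 0 0 0 -1;0 -0.003 -0.09 0 0 0 -1;0 -0.007 -0.15 0 0 0 -1;0 -0.012 -0.21 0 0 0 -1;0 -0.019 -0.265 0 0 0 -1;0 -0.027 -0.32 0 0 0 -1;0 -0.037 -0.38 0 0 0 -1;0 -0.048 -0.44 0 0 0 -1'
python3 -m handwheel '0 -0.013 -0.055 0 0 0 -1;0 -0.027 -0.11 0 0 0 -1;0 -0.043 -0.168 0 0 0 -1;0 -0.06 -0.223 0 0 0 -1;0 -0.079 -0.277 0 0 0 -1;0 -0.1 -0.33 0 0 0 -1;0 -0.12 -0.386 0 0 0 -1;0 -0.143 -0.44 0 0 0 -1'
python3 -m handwheel '0 0 0 0 0 0 -1;0 0 0 0 0 0 -1;0 0 0 0 0 0 -1;0 0 0 0 0 0 -1;0 0 0 0 0 0 -1;0 0 0 0 0 0 -1;0 0 0 0 0 0 -1;0 0 0 0 0 0 -1'
python3 -m handwheel '0 0.009 0.02 0 0 0 -1;0 0.017 0.04 0 0 0 -1;0 0.025 0.06 0 0 0 -1;0 0.034 0.08 0 0 0 -1;0 0.042 0.1 0 0 0 -1;0 0.05 0.12 0 0 0 -1;0 0.058 0.14 0 0 0 -1;0 0.065 0.16 0 0 0 -1'
python3 -m handwheel '0 0 0.02 0 0 0 -1;0 0 0.02 0 0 0 -1;0 0 0.02 0 0 0 -1'
python3 - <<'E'
from h import *
p=[416.2,-7.2,-.132]; o=bot.get_obs(); t=o["tool_pos"]
q=np.array(t[:2])-p[:2]; x=q@[np.cos(p[2]),np.sin(p[2])]; z=t[2]+19-105; print(x,z,np.hypot(x,z),np.arctan2(z,x),o["contact_force"])
E
```

```text
time: 11.3
tool_pos: [628.9, -37.0, 132.0]
tcp_rot: [-3.14, -0.0, 1.432]
contact_force: [-5.4, 0.4, -2.2]
grip_width: 12.8
finger_force: 30.0
time: 11.97
tool_pos: [615.0, -35.2, 176.4]
tcp_rot: [-3.141, -0.0, 1.432]
contact_force: [-4.5, -0.1, -5.4]
grip_width: 13.0
finger_force: 30.0
time: 12.63
tool_pos: [615.1, -35.2, 176.3]
tcp_rot: [-3.141, -0.0, 1.432]
contact_force: [-4.9, 1.0, -4.6]
grip_width: 13.2
finger_force: 30.0
time: 13.3
tool_pos: [621.2, -36.0, 160.5]
tcp_rot: [-3.14, -0.0, 1.432]
contact_force: [-8.8, 1.9, 2.4]
grip_width: 13.1
finger_force: 30.0
time: 13.55
tool_pos: [621.6, -36.1, 159.6]
tcp_rot: [3.141, -0.0, 1.432]
contact_force: [-8.8, 1.2, 3.5]
grip_width: 13.3
finger_force: 30.0
207.39286718411768 73.59551599341759 220.06385739867974 0.34099821886183984 [-8.81798163  1.21381534  3.50854812]
```

The vertical force changed sign, from -5 N to +3.5 N, so the notch is holding. I release and back off upward.

```bash

python3 -m handwheel '0 0 0 0 0 0 -0.1;0 0 0 0 0 0 -0.1;0 0 0 0 0 0 -0.1;0 0 0 0 0 0 -0.1;0 0 0 0 0 0 -0.1;0 0 0 0 0 0 -0.1'
python3 -m handwheel '0 0 -0.3 0 0 0 -0.1;0 0 -0.6 0 0 0 -0.1;0 0 -1 0 0 0 0.5;0 0 -1 0 0 0 0.5'
python3 - <<'E'
from h import *
p=[416.2,-7.2,-.132]
for k in ("top","scene"):
    c=viewer.capture(k); d=viewer.recognise("bar",c); print(d[0]["centre"],[proj(c,[B(p,th,220,0,0)])[0].round(1).tolist() for th in (.0,.348,.575)])
    if k=="top":
        for d in viewer.cut_out("remote",c): print(rect(c,d["pixels"],14))
for a in (-.205+np.pi/2,-.205-np.pi/2): print(delta([486.5,-361,90],down(a)),bot.get_obs()["joint_positions"][5])
E
```

```text
time: 14.05
tool_pos: [622.3, -36.4, 158.4]
tcp_rot: [3.14, -0.0, 1.432]
contact_force: [0.7, 1.3, 0.1]
grip_width: 40.9
finger_force: 0.0
time: 14.38
tool_pos: [625.0, -36.8, 266.7]
tcp_rot: [3.127, 0.0, 1.432]
contact_force: [0.8, 0.1, 0.8]
grip_width: 50.6
finger_force: 0.0
[311.3, 201.2] [[301.6, 167.1], [299.9, 168.8], [298.2, 174.9]]
(array([ 290. , -348.2]), array([ 44. , 149.4]), -0.997)
(array([ 485.6, -362.2]), array([ 46.1, 151.8]), -0.2)
(array([510.1, -28. ]), array([246.1, 257.5]), -0.106)
[309.8, 160.0] [[352.9, 188.5], [349.7, 162.9], [343.0, 145.1]]
(array([-3.404, -0.88 ,  1.667]), array([-0.001, -0.001, -0.479])) -0.04217312192955253
(array([-3.404, -0.88 ,  1.667]), array([-0.001,  0.001,  0.521])) -0.04217312192955253
```

```bash

python3 -m handwheel '-1 -0.26 0 0 0 0 0.5;-1 -0.26 0 0 0 0 0.5;-1 -0.26 0 0 0 0 0.5'
python3 -m handwheel '-1 -0.26 0 0 0 0 0.5;-1 -0.26 0 0 0 0 0.5;-1 -0.26 0 0 0 0 0.5'
python3 -m handwheel '-1 -0.26 0 0 0 0 0.5;-1 -0.26 0 0 0 0 0.5;-1 -0.26 0 0 0 0 0.5'
python3 -m handwheel '-0.4 -0.1 0.7 0 0 -0.24 0.5;-0.4 -0.1 0.7 0 0 -0.24 0.5;-0.4 -0.1 0.7 0 0 -0.24 0.5;-0.4 -0.1 0.7 0 0 -0.24 0.5;-0.4 -0.1 0.7 0 0 -0.24 0.5;-0.4 -0.1 0.7 0 0 -0.24 0.5;-0.4 -0.1 0.7 0 0 -0.24 0.5'
python3 -m handwheel '0 0 0 0 0 -0.24 0.5;0 0 0 0 0 -0.24 0.5;0 0 0 0 0 -0.24 0.5;0 0 0 0 0 -0.24 0.5;0 0 0 0 0 -0.24 0.5;0 0 0 0 0 -0.24 0.5;0 0 0 0 0 -0.24 0.5;0 0 0 0 0 -0.24 0.5'
python3 - <<'E'
from h import *
p=[416.2,-7.2,-.132]
c=viewer.capture("wrist")
for d in viewer.cut_out("remote",c): print("remote",d["score"],rect(c,d["pixels"],14))
print(proj(c,[(486,-361.5,18)]))
s=viewer.capture("scene"); d=viewer.recognise("bar",s); print(d[0]["centre"],[proj(s,[B(p,th,x,0,0)])[0].round(1).tolist() for th in (.0,.348,.575) for x in (220,)])
im=np.zeros((600,800,3),np.uint8); im[:250,:400]=cv2.resize(c["frame"],(400,250)); im[:,400:]=cv2.resize(s["frame"][110:260,250:350],(400,600)); cv2.imwrite("pics/m5.png",im[:,:,::-1])
print(delta([486,-361.5,3],down(-.205+np.pi/2)))
E
```

```text
time: 14.88
tool_pos: [580.3, -134.6, 256.3]
tcp_rot: [-3.138, 0.001, 1.431]
contact_force: [0.5, 0.4, 0.2]
grip_width: 68.9
finger_force: 0.0
time: 15.13
tool_pos: [540.3, -230.7, 256.4]
tcp_rot: [-3.138, 0.0, 1.429]
contact_force: [0.1, -0.5, 0.4]
grip_width: 68.8
finger_force: 0.0
time: 15.38
tool_pos: [500.6, -326.2, 256.3]
tcp_rot: [-3.139, -0.0, 1.429]
contact_force: [0.0, 0.1, -1.1]
grip_width: 68.8
finger_force: 0.0
time: 15.97
tool_pos: [487.0, -360.4, 186.4]
tcp_rot: [-3.141, -0.003, 2.19]
contact_force: [0.6, 0.6, 0.2]
grip_width: 68.9
finger_force: 0.0
time: 16.63
tool_pos: [487.3, -360.5, 187.3]
tcp_rot: [3.141, -0.001, 2.934]
contact_force: [-0.2, -0.0, -0.1]
grip_width: 68.5
finger_force: 0.0
remote 0.9 (array([ 310.6, -380.3]), array([45. , 68.7]), -0.997)
remote 0.76 (array([ 485.3, -359.6]), array([ 42.1, 148.7]), -0.207)
[[321.5069267  176.96526151]]
[307.6, 162.3] [[352.9, 188.5], [349.7, 162.9], [343.0, 145.1]]
(array([ 0.013, -0.012,  1.849]), array([ 0., -0.,  0.]))
```

View pics/m5.png

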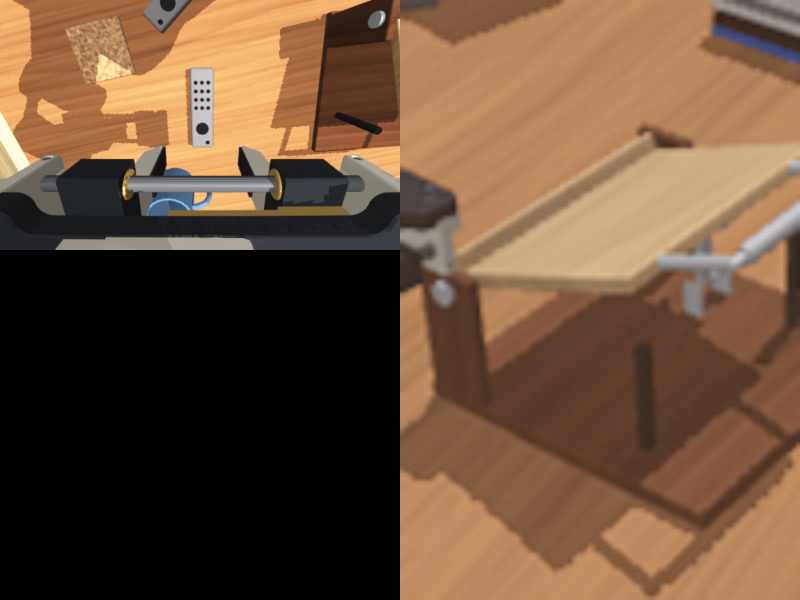

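The board rests in its lowest notch (right panel, free of its posts). The wrist panel shows the remote centred between the fingers at (201,107). I go down and grip it.

```bash

python3 -m handwheel '0.01 0 0.35 0 0 0 0.5;0.01 0 0.7 0 0 0 0.5;0.01 0 1 0 0 0 0.5'
python3 -m handwheel '0 0 0.3 0 0 0 0.5;0 0 0.55 0 0 0 0.5;0 0 0.7 0 0 0 0.5;0 0 0.8 0 0 0 0.5;0 0 0.84 0 0 0 0.5'
python3 -m handwheel '0 0 0 0 0 0 -1;0 0 0 0 0 0 -1;0 0 0 0 0 0 -1;0 0 0 0 0 0 -1;0 0 0 0 0 0 -1;0 0 0 0 0 0 -1;0 0 0 0 0 0 -1'
python3 -m handwheel '0 0 -0.1 0 0 0 -1;0 0 -0.3 0 0 0 -1;0 0 -0.6 0 0 0 -1;0 0 -1 0 0 0 -1;0 0 -1 0 0 0 -1'
python3 -m handwheel '0 0 -0.4 0 0 0 -1;0 0 -0.8 0 0 0 -1;0 0 -1 0 0 0 -1;0 0 -1 0 0 0 -1;0 0 -1 0 0 0 -1'
python3 - <<'E'
from h import *
p=[416.2,-7.2,-.132]; th=.348
a=p[2]; y=np.array(S(p,np.cos(th),0,np.sin(th)))-S(p,0,0,0); z=np.array(S(p,np.sin(th),0,-np.cos(th)))-S(p,0,0,0)
R=Ro.from_matrix(np.c_[np.cross(y,z),y,z]); c=np.array(B(p,th,80,0,6))
print(R.as_euler('xyz'), delta(c-z*103,down(p[2])), delta(c-z*103,R))
w=viewer.capture("wrist"); cv2.imwrite("pics/w6.png",w["frame"][:,:,::-1])
E
```

```text
time: 17.08
tool_pos: [486.4, -360.4, 86.7]
tcp_rot: [-3.142, 0.0, 2.937]
contact_force: [-0.3, -0.4, -0.5]
grip_width: 68.9
finger_force: 0.0
time: 17.5
tool_pos: [486.0, -360.1, 2.5]
tcp_rot: [3.14, -0.002, 2.938]
contact_force: [0.0, -0.3, -0.3]
grip_width: 68.9
finger_force: 0.0
time: 18.08
tool_pos: [487.1, -361.0, 5.2]
tcp_rot: [-3.141, 0.002, 2.94]
contact_force: [-0.4, 1.1, 5.8]
grip_width: 41.7
finger_force: 30.0
time: 18.5
tool_pos: [489.6, -363.3, 112.1]
tcp_rot: [-3.135, 0.011, 2.94]
contact_force: [2.1, -1.7, -0.2]
grip_width: 41.7
finger_force: 30.0
time: 18.92
tool_pos: [486.8, -360.8, 205.4]
tcp_rot: [-3.14, 0.002, 2.94]
contact_force: [0.4, -0.0, -1.2]
grip_width: 42.0
finger_force: 30.0
[ 2.79359265e+00 -4.66293670e-15  1.43879633e+00] (array([ 1.021,  3.349, -0.3  ]), array([0.   , 0.001, 0.478])) (array([ 1.021,  3.349, -0.3  ]), array([-0.089, -0.082,  0.473]))
```

View pics/w6.png

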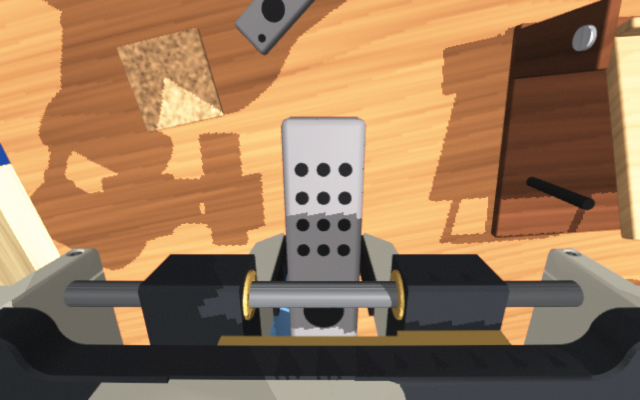

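The remote is firmly held, centred and level, from (285,120) down to (358,330). Next I carry it over the board, then turn it.

```bash

python3 -m handwheel '0.15 0.35 -0.15 0 0 0 -1;0.3 0.7 -0.3 0 0 0 -1;0.3 1 -0.3 0 0 0 -1;0.3 1 -0.3 0 0 0 -1'
python3 -m handwheel '0.15 0.35 0 0 0 0 -1;0.3 0.7 0 0 0 0 -1;0.3 1 0 0 0 0 -1;0.3 1 0 0 0 0 -1'
python3 -m handwheel '0.15 0.35 0 0 0 0 -1;0.3 0.7 0 0 0 0 -1;0.3 1 0 0 0 0 -1;0.3 1 0 0 0 0 -1'
python3 -m handwheel '0.12 0.35 0 0 0 0.24 -1;0.12 0.35 0 0 0 0.24 -1;0.12 0.35 0 0 0 0.24 -1;0.12 0.35 0 0 0 0.24 -1;0.12 0.35 0 0 0 0.24 -1;0.12 0.35 0 0 0 0.24 -1;0.12 0.35 0 0 0 0.24 -1'
python3 -m handwheel '0 0 0 0 0 0.238 -1;0 0 0 0 0 0.238 -1;0 0 0 0 0 0.238 -1;0 0 0 0 0 0.238 -1;0 0 0 0 0 0.238 -1;0 0 0 0 0 0.238 -1;0 0 0 0 0 0.238 -1;0 0 0 0 0 0.238 -1'
cat >> h.py <<'E'
def place(off,th=.348,p=(416.2,-7.2,-.132)):
    o=np.array(S(p,0,0,0)); y=np.array(S(p,np.cos(th),0,np.sin(th)))-o; z=np.array(S(p,np.sin(th),0,-np.cos(th)))-o
    return delta(np.array(B(p,th,80,0,6))-z*off,Ro.from_matrix(np.c_[np.cross(y,z),y,z]))
E
python3 -c "
from h import *
print(place(80))"
```

```text
time: 19.3
tool_pos: [476.9, -251.6, 233.2]
tcp_rot: [3.138, -0.002, 2.943]
contact_force: [0.9, 0.5, -0.9]
grip_width: 41.8
finger_force: 30.0
time: 19.63
tool_pos: [467.1, -148.1, 232.4]
tcp_rot: [3.139, -0.004, 2.943]
contact_force: [0.6, 0.7, -1.5]
grip_width: 41.8
finger_force: 30.0
time: 19.97
tool_pos: [458.1, -44.9, 232.7]
tcp_rot: [3.14, -0.003, 2.943]
contact_force: [0.0, 1.5, -0.3]
grip_width: 41.2
finger_force: 30.0
time: 20.55
tool_pos: [453.7, -12.8, 232.7]
tcp_rot: [-3.14, -0.002, 2.181]
contact_force: [-0.1, 0.4, -2.1]
grip_width: 41.8
finger_force: 30.0
time: 21.22
tool_pos: [453.8, -12.5, 233.4]
tcp_rot: [-3.14, 0.0, 1.443]
contact_force: [-0.3, -0.1, -1.6]
grip_width: 41.9
finger_force: 30.0
(array([0.002, 0.08 , 0.202]), array([-0.111, -0.   ,  0.001]))
```

```bash

python3 -m handwheel '0 0.08 0.1 -0.03 0 0 -1;0 0.08 0.15 -0.06 0 0 -1;0 0.08 0.2 -0.09 0 0 -1;0 0.08 0.2 -0.111 0 0 -1;0 0.08 0.2 -0.111 0 0 -1;0 0.08 0.2 -0.111 0 0 -1'
python3 - <<'E'
from h import *
p=[416.2,-7.2,-.132]
print(place(12)); s=viewer.capture("scene")
cv2.imwrite("pics/s7.png",cv2.resize(s["frame"][80:260,220:460],(800,600))[:,:,::-1])
E
```

```text
time: 21.72
tool_pos: [461.3, -13.2, 214.1]
tcp_rot: [2.795, 0.001, 1.441]
contact_force: [0.5, -0.5, -2.1]
grip_width: 41.8
finger_force: 30.0
(array([-0.   ,  0.001,  0.691]), array([-0.   ,  0.   ,  0.001]))
```

View pics/s7.png

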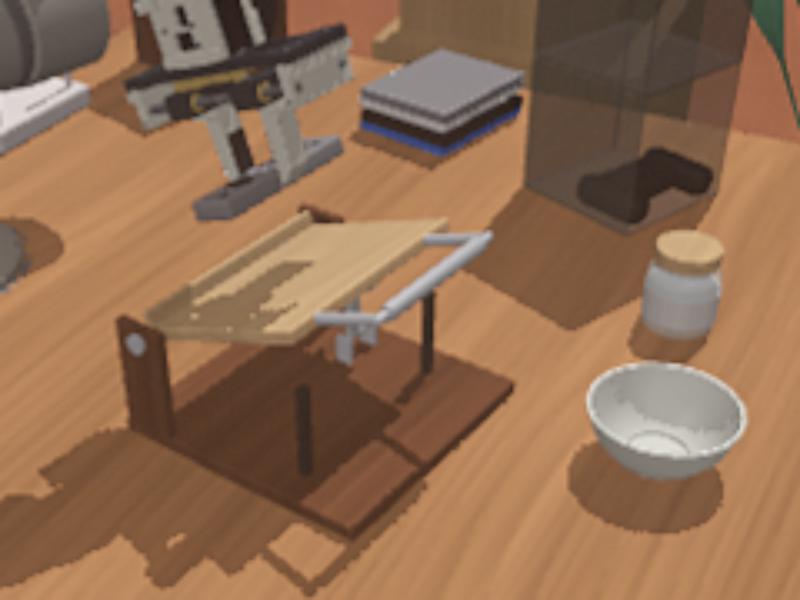

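The crop shows the remote at (270,180), parallel to the board's face and above it. I lower it in small steps until it touches.

```bash

python3 -m handwheel '0 0 0.25 0 0 0 -1;0 0 0.45 0 0 0 -1;0 0 0.6 0 0 0 -1;0 0 0.69 0 0 0 -1;0 0 0.69 0 0 0 -1'
python3 -m handwheel '0 0 0.01 0 0 0 -1;0 0 0.02 0 0 0 -1;0 0 0.03 0 0 0 -1;0 0 0.03 0 0 0 -1'
python3 -m handwheel '0 0 0.01 0 0 0 -1;0 0 0.02 0 0 0 -1;0 0 0.02 0 0 0 -1'
python3 -c "
from h import *
print(place(5))"
```

```text
time: 22.18
tool_pos: [485.6, -16.3, 147.6]
tcp_rot: [2.797, 0.0, 1.439]
contact_force: [-0.4, -0.1, -1.4]
grip_width: 41.6
finger_force: 30.0
time: 22.52
tool_pos: [486.5, -16.3, 147.1]
tcp_rot: [2.792, 0.0, 1.438]
contact_force: [-0.2, 1.3, -1.7]
grip_width: 41.7
finger_force: 30.0
time: 22.77
tool_pos: [486.9, -16.4, 144.7]
tcp_rot: [2.793, -0.0, 1.438]
contact_force: [-0.2, -0.4, -1.9]
grip_width: 41.8
finger_force: 30.0
(array([-0.002, -0.005,  0.02 ]), array([ 0.,  0., -0.]))
```

```bash

python3 -m handwheel '0 0 0.01 0 0 0 -1;0 0 0.01 0 0 0 -1;0 0 0.02 0 0 0 -1;0 0 0.02 0 0 0 -1'
python3 -m handwheel '0 0 0.01 0 0 0 -1;0 0 0.01 0 0 0 -1;0 0 0.01 0 0 0 -1'
python3 -m handwheel '0 0 0.01 0 0 0 -1;0 0 0.01 0 0 0 -1;0 0 0.01 0 0 0 -1'
python3 -c "
from h import *
print(place(3))"
```

```text
time: 23.1
tool_pos: [487.6, -16.5, 142.8]
tcp_rot: [2.793, -0.0, 1.438]
contact_force: [-1.6, 1.0, 1.5]
grip_width: 41.7
finger_force: 30.0
time: 23.35
tool_pos: [487.8, -16.5, 142.4]
tcp_rot: [2.792, 0.0, 1.438]
contact_force: [-6.5, -0.0, 9.6]
grip_width: 42.0
finger_force: 30.0
time: 23.6
tool_pos: [488.1, -16.5, 142.0]
tcp_rot: [2.792, 0.0, 1.438]
contact_force: [-9.3, -0.0, 16.2]
grip_width: 41.9
finger_force: 30.1
(array([-0.002, -0.007,  0.011]), array([ 0.001,  0.   , -0.   ]))
```

It has touched down. I ease off slightly, then open and retreat square to the board.

```bash

python3 -m handwheel '0 0 -0.01 0 0 0 -1;0 0 -0.01 0 0 0 -1;0 0 -0.01 0 0 0 0.3;0 0 -0.01 0 0 0 0.3;0 0 -0.01 0 0 0 0.3;0 0 -0.01 0 0 0 0.3;0 0 -0.01 0 0 0 0.3;0 0 -0.01 0 0 0 0.3'
python3 -m handwheel '0 0 -0.1 0 0 0 0.3;0 0 -0.3 0 0 0 0.3;0 0 -0.6 0 0 0 0.3;0 0 -0.9 0 0 0 0.3'
python3 -m handwheel '1 0 -0.5 0 0 0 0.3;1 0 -0.5 0 0 0 0.3;1 0 -0.5 0 0 0 0.3'
python3 -m handwheel '1 0 0 0 0 0 0.3;1 0 0 0 0 0 0.3;1 0 0 0 0 0 0.3;1 0 0 0 0 0 0.3'
python3 - <<'E'
from h import *
p=[416.2,-7.2,-.132]
t=viewer.capture("top"); s=viewer.capture("scene"); th=.348
for k,c in (("t",t),("s",s)):
    print(k,[d["centre"] for d in viewer.recognise("remote",c)],proj(c,[B(p,th,80,0,24)])); 
    for x,y in ((59,75),(59,-75),(101,-75),(101,75)): cv2.circle(c["frame"],tuple(int(round(v)) for v in proj(c,[B(p,th,x,y,24)])[0]),1,(255,0,0),-1)
im=np.zeros((600,800,3),np.uint8); im[:300]=cv2.resize(t["frame"][150:300,150:550],(800,300)); im[300:,:600]=cv2.resize(s["frame"][110:260,230:430],(600,300)); cv2.imwrite("pics/m8.png",im[:,:,::-1])
E
```

```text
time: 24.27
tool_pos: [487.9, -16.5, 141.6]
tcp_rot: [2.793, -0.0, 1.438]
contact_force: [-0.6, -0.0, 0.0]
grip_width: 59.5
finger_force: 0.0
time: 24.6
tool_pos: [456.5, -12.3, 226.5]
tcp_rot: [2.795, -0.0, 1.438]
contact_force: [0.2, -1.3, 0.5]
grip_width: 59.6
finger_force: 0.0
time: 24.85
tool_pos: [453.9, 90.3, 275.6]
tcp_rot: [2.79, -0.001, 1.436]
contact_force: [0.4, -0.9, 0.4]
grip_width: 59.8
finger_force: 0.0
time: 25.18
tool_pos: [467.0, 191.6, 273.1]
tcp_rot: [2.793, -0.001, 1.442]
contact_force: [0.4, -0.3, 0.8]
grip_width: 59.6
finger_force: 0.0
t [[394.6, 271.5], [295.7, 215.8], [430.1, 165.7]] [[293.94514742 215.85910188]]
s [[306.9, 158.2], [180.8, 243.8]] [[307.61857938 155.54458028]]
```

View pics/m8.png

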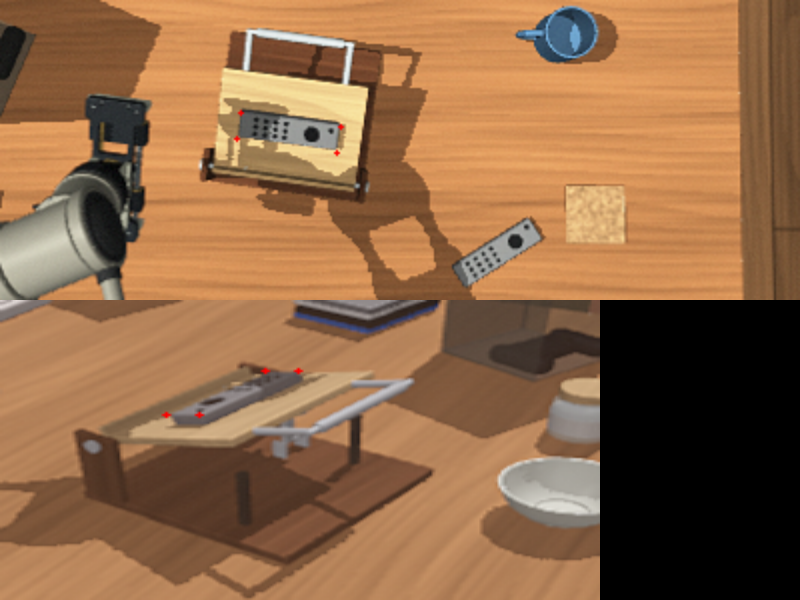

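The picture shows the remote flat on the board at (290,130), buttons up, parallel to the lip and within a few millimetres of the middle. The board is in its low notch, the other things are unmoved, and the arm is clear.

```bash
python3 -c "
from plant import bot
print(bot.close_job())"
```

```text
the job is handed in; nothing more can be done
None
```

I set the rest in its lowest notch, laid the remote flat, buttons up, on the middle of the board along the lip, and handed the job in at about 25 s on the robot's clock; no verdict came back.

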